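Close a gearcase over its bearing and hold it shut

TASK

Get the small gearcase ready for its screws: lift the lower half, with the ball bearing lying in it, onto the rubber mat, where it cannot skid, so that it stands squarely inside the four yellow corner marks. Then fit the cover over both dowel pins and press it down against the bearing's preload spring until the two halves meet all round. Finish while still holding the cover pressed fully shut (do not let go), and leave the other things on the bench alone.

Things in the scene. Friction and masses are not known exactly. Their poses are not given: they have to be found in the camera images.
- lower_half: Lower half of a cast aluminium gearcase, loose, 0.45 kg. Origin: underside, on the bearing axis; z up. Plan: 76 x 54 mm rectangle (x -46 to 30, flat flanks at y = +-27 mm) plus a rounded ear 26 mm wide out to x = 54 mm. Top (split face) at z = 28 mm. A round seat of 36 mm diameter at the origin holds the bearing. Two 8 mm steel dowel pins stand 10 mm above the split face
- dowel_ear (a point): top of the dowel on the lower half's ear, at (42, 0, 38) mm in its frame; the pins taper over their top 3 mm
- dowel_corner (a point): top of the dowel in the lower half's corner, at (-36, 17, 38) mm in its frame
- lower_mid (a point): centre of the lower half's outline, at its underside (4 mm from the origin towards the ear)
- split_face (a point): point on the bearing axis in the plane of the split face, 28 mm above the lower half's underside; axes as the lower half's
- preload (a joint): travel (m) of the preload spring ring under the bearing: 0 while the bearing stands 3 mm proud of the split face, 0.003 when pressed level with it, which takes about 9 N in all (3 N starts it; 2 N per mm more). The spring lifts the cover again when the push stops
- ball_bearing: Steel ball bearing, 35 mm diameter, 11 mm high, 0.05 kg, lying loose in the lower half's seat (8 mm deep in it) on the spring ring. Origin: centre of its underside
- cover: Cover of the gearcase, loose, 0.25 kg, right way up on its flat joint face. Outline and frame as the lower half's (ear to +x); goes on one way only, ear over ear. Flange 12 mm thick; on it a boss to grip, 48 mm diameter with two flats at y = +-20 mm (each 26 mm long), z = 12 to 32 mm; low ribs along +-x. Origin: underside, on the bearing axis; when shut it meets point split_face
- hole_ear (a point): mouth (underside) of the cover's through hole for the ear dowel, 9.2 mm diameter, at (42, 0, 0) mm in the cover's frame
- hole_corner (a point): mouth of the cover's other through hole, 9.2 mm diameter, at (-36, 17, 0) mm in the cover's frame
- mat: Black rubber pressing mat, fixed, 150 x 110 x 4 mm, with four yellow corner marks that frame 118 x 72 mm at its centre (long side along x). Origin: centre of its underside
- spot (a point): centre of the marked frame, on the mat's top (4 mm above the bench); x along the long side of the frame. The lower half may stand either way round
- screw_dish: bystander: steel dish with small screws, 99 mm diameter, 20 mm high
- green_screwdriver: bystander: green screwdriver lying down, 150 mm
- vernier: bystander: steel caliper lying flat, 235 mm
- brass_gear: bystander: brass gear lying flat, 64 mm diameter, 10 mm thick
- tea_mug: bystander: mug, 82 mm, 96 mm high
- oiler: bystander: red oil can with a thin spout, 156 mm high

How it is judged:
By the outcome, as a careful person would: the job done as asked, in the order asked, and still so for the second after the job is handed in, while the arm keeps its last pose, push and grip.
It also fails if it takes over 48 s, if anything falls off the work surface, if the arm or the gripper's body presses on something with over 40 N, if the wrist force passes 120 N, or if a joint passes its speed limit or range.

ROBOT

A 7-joint arm with a two-finger parallel gripper is mounted at the origin on a cart in front of the work surface, level with it; the furniture and walls round the work are solid. World frame = base frame: x ahead of the robot, y to its left, z up, the work surface at z = 0. Lengths are in m, angles in rad, forces in N, time in s.
With the tool pointing down it reaches from about 0.4 to 0.925 m from the base axis. Payload 5.6 kg.
Tool frame: the origin (TCP) lies midway between the tips of the shut fingers; the grasp point (between the pads) lies grip_depth behind it (grip_depth is the distance from the TCP to the grasp point, in m); z points along the fingers, y is the line along which they close (so a half turn about z gives the same grasp; the last joint's range is limited). The gripper opens to 85 mm and grips with 20 to 120 N. Pads are 22 mm wide; open, the fingers measure 114 mm over their backs; the gripper's body (76 mm by 85 mm) begins 54 mm behind the grasp point. The pads swing forward as they close: fully open they stand 13 mm farther back than shut.
Start: joints at [1.159, 0.468, -0.012, 1.603, 0.006, 1.071, -0.056], TCP at [0.234, -0.606, 0.231] pointing down, gripper open.
Joint ranges: [-2.53, 2.53], [-0.31, 2.02], [-1.57, 1.55], [0.28, 2.44], [-1.29, 4.43], [0.15, 1.84], [-2.92, 2.92]. Speed limits (rad/s): [2.57, 2.57, 3.14, 3.14, 3.14, 3.14, 3.14].

INTERFACE

Orientations are given as a 3x3 rotation matrix whose columns are the frame's x, y, z axes.
In Python, from station import * gives the robot as it stands.
- The arm moves only by the tool drive_tool, never from a script. Its argument "steps" is a list of rows, each a list of 6 numbers: the shift along the tool's x, y, z in mm, then the turn, a rotation vector about the tool's x, y, z in rad. A call has 1 to 12 rows; each row is the pose to reach, as a shift and turn from the pose commanded when the call began, along the tool's axes at that moment; what a row does not reach only later rows make up. A row lasts 1/8 s, in which the tool goes at most 62.5 mm and 10.7 degrees, less where a joint would pass 70% of its speed; a pose out of reach is approached as far as the arm can. A call with a gripper value outside its range is refused whole. "claw" is the finger opening in mm, from 0 to 85.4, set as the call begins (left out, the last holds). The fingers move at their own pace and stop on an object; "squeeze" is the grip in N (left out, the last holds). Time passes only in rows, so rows that repeat a pose let the fingers close. It gives the time, the measured TCP pose, the force, the opening and the grip force at its end, in the units of the state.
- sense(): the state, without advancing time (a new reading comes with each control period).
- read_camera(name): name is "side" or "top" or "wrist"; returns (picture, depth): 480x640x3 uint8, blue, green, red; 480x640 float32, m along the optical axis (not along the pixel's ray), 0 where there is no reading.
- get_calibration(name): a dict with "fx", "fy", "cx", "cy" (pixels), "R" (3x3) and "t" (3): a world point X has camera coordinates R X + t; the wrist camera has in their place "mount" (4x4, takes a point from camera to tool coordinates, whose origin is the TCP and whose axes are the flange's). Camera axes: x right, y down, z forward; pixel columns grow to the right and rows downward; lengths in m; the calibration is good to about 2 mm. A picture is of the moment at which its call begins: read the wrist's pose just before it. get_calibration takes no time and is no camera call.
- hand_in(): hands the job in; it is judged then, once.
The state is a dict: "t": time; "qpos": joint angles; "joint_vel": joint speeds; "joint_efforts": joint torques, N m; "tool_pos": TCP position; "eef_rot": TCP orientation; "contact_force": force on the tool from outside, world axes, zero at the start; "torque": the same for the moment, N m; "finger_gap": opening from 0.0 (shut) to 1.0 (fully open); "finger_force": force on a finger pad.
Only numpy, scipy, OpenCV 4.12 (cv2) and the standard library are available. Lean on these libraries where they do the work, as an engineer would, in place of code of your own. Each camera call takes 0.05 s, during which the arm holds its last target. There are 200 camera calls.

## Working session

There is one attempt and no reset: what is moved stays moved. The work goes in short steps, Python scripts to look and compute and a tool call to move; the robot and the scene stay as the last step left them, time stands still between calls to the robot, and variables do not carry over. Pictures are saved under pics/ and viewed, at most 10 in all, crops included, and the job is handed in when it is done.

Besides the shell and the picture viewer there is one more tool, called after ">>>" as a command line: name --pt "numbers of a row" for each row, then --argument value for the rest. drive_tool: Moves the arm, as the interface text tells. Its arguments: {"type":"object","properties":{"steps":{"type":"array"},"claw":{"type":"number"},"squeeze":{"type":"number"}},"required":["steps"]}

```bash
mkdir -p pics; ls; cat > h.py <<'E'
from station import *
import numpy as np, cv2
def ray(c,uv):
    d=np.array([(uv[0]-c['cx'])/c['fx'],(uv[1]-c['cy'])/c['fy'],1.0]); return d
def cast(c,uv,z):
    o=-c['R'].T@c['t']; d=c['R'].T@ray(c,uv); return o+d*(z-o[2])/d[2]
def wristcal(s):
    c=dict(get_calibration('wrist')); M=np.array(c['mount']); R=np.array(s['eef_rot']);p=np.array(s['tool_pos'])
    Rc=R@M[:3,:3]; o=R@M[:3,3]+p
    c['R']=Rc.T; c['t']=-Rc.T@o; return c
def cal(n):
    c=dict(get_calibration(n)); c['R']=np.array(c['R']);c['t']=np.array(c['t']).ravel(); return c
def cloud(c,depth):
    v,u=np.mgrid[0:480,0:640]; P=np.stack([(u-c['cx'])/c['fx']*depth,(v-c['cy'])/c['fy']*depth,depth],-1)
    return (P-c['t'])@c['R']
E
python3 - <<'E'
from h import *
s=sense(); print({k:np.round(v,3).tolist() for k,v in s.items()})
import station; print([n for n in dir(station) if 'grip' in n.lower()], getattr(station,'grip_depth',None))
for n in('top','side'):
    im,d=read_camera(n); cv2.imwrite(f'pics/{n}0.png',im); np.save(n+'0.npy',d); c=cal(n); print(n,c['fx'],np.round(-c['R'].T@c['t'],3))
    print(np.round(c['R'],3).tolist())
c=get_calibration('wrist');print(c)
E
```

```text
pics
{'t': 0.0, 'qpos': [1.159, 0.468, -0.012, 1.604, 0.006, 1.071, -0.056], 'joint_vel': [0.002, -0.001, 0.001, -0.002, -0.002, 0.001, -0.001], 'joint_efforts': [0.001, -53.239, 0.022, -25.13, 0.011, 0.008, -0.0], 'tool_pos': [0.234, -0.606, 0.23], 'eef_rot': [[0.933, 0.36, -0.001], [0.36, -0.933, 0.002], [-0.0, -0.002, -1.0]], 'contact_force': [-0.685, 0.279, 0.999], 'torque': [0.043, 0.002, -0.003], 'finger_force': 0.0, 'finger_gap': 1.002}
['grip_depth'] 0.0187
top 579.5016703615795 [0.346 0.016 1.476]
[[-0.018, -1.0, -0.0], [-0.993, 0.018, -0.113], [0.113, -0.002, -0.994]]
side 503.2576728428 [ 0.476 -1.09   0.648]
[[1.0, -0.023, 0.019], [0.006, -0.474, -0.881], [0.029, 0.88, -0.473]]
{'fx': 376.59477420777023, 'fy': 376.59477420777023, 'cx': 322.3388348298462, 'cy': 241.45416502001285, 'mount': array([[-9.85663098e-06, -9.49524158e-01, -3.13693918e-01,
         8.12683898e-02],
       [ 9.99999997e-01, -3.21476584e-05,  6.58869876e-05,
         8.82654496e-05],
       [-7.26458113e-05, -3.13693916e-01,  9.49524155e-01,
        -1.42711898e-01],
       [ 0.00000000e+00,  0.00000000e+00,  0.00000000e+00,
         1.00000000e+00]])}
```

View pics/top0.png

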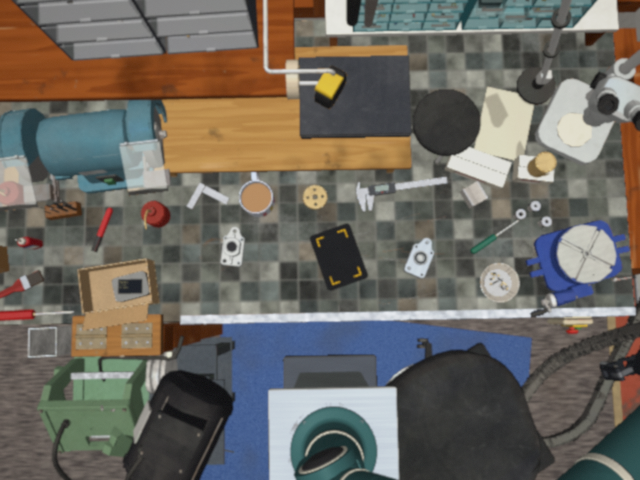

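View pics/side0.png

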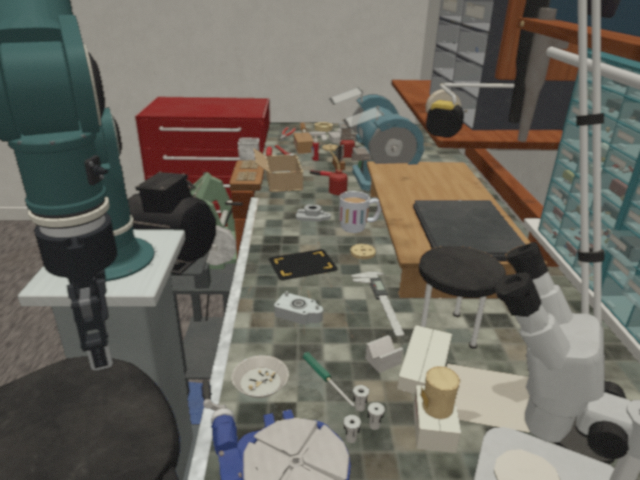

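The top view shows the mat at about (339,257) and two castings at (232,247) and (419,258). I'll enlarge both to see which is which and measure them.

```bash
python3 - <<'E'
from h import *
c=cal('top'); im=cv2.imread('pics/top0.png'); d=np.load('top0.npy'); P=cloud(c,d)
a=im[215:285,200:270]; b=im[215:285,385:455]; m=im[215:295,300:380]
cv2.imwrite('pics/crop0.png',np.hstack([cv2.resize(x,(266,266),interpolation=cv2.INTER_CUBIC) for x in(a,b,m)]))
for n,(u,v) in dict(L=(232,247),R=(419,258)).items():
    Q=P[v-28:v+28,u-28:u+28]; z=Q[...,2]; k=(z>0.012)&(z<.1)
    print(n,k.sum(),np.percentile(z[k],[5,50,90,99]).round(4), 'max at',Q[k][np.argsort(z[k])[-20:]].mean(0).round(4))
    yy,xx=np.nonzero(k); r=cv2.minAreaRect(np.float32(Q[k][:,:2]*1000)); print(r)
    bg=np.median(z[(abs(z)<.01)]); print('bench z',bg.round(4))
hsv=cv2.cvtColor(im,cv2.COLOR_BGR2HSV); y=cv2.inRange(hsv,(18,120,120),(38,255,255)); y[:215]=0;y[295:]=0;y[:,:300]=0;y[:,380:]=0
n,l,st,ce=cv2.connectedComponentsWithStats(y)
pts=[]
for i in range(1,n): pts.append(cast(c,ce[i],.004)); print(st[i],pts[-1].round(4))
dk=cv2.inRange(hsv,(0,0,0),(180,255,60)); dk[:215]=0;dk[295:]=0;dk[:,:300]=0;dk[:,380:]=0
cs=max(cv2.findContours(dk|y,0,2)[0],key=cv2.contourArea)
print(cv2.minAreaRect(np.float32([cast(c,p[0],.004)[:2]*1000 for p in cs])))
yp=np.argwhere(y)[:,::-1]
print(cv2.minAreaRect(np.float32([cast(c,p,.004)[:2]*1000 for p in yp])))
E
```

```text
L 518 [0.0126 0.0268 0.0346 0.0378] max at [0.5108 0.2397 0.0378]
((512.502197265625, 244.0748291015625), (54.55906677246094, 98.77810668945312), 83.59947204589844)
bench z 0.0006
R 754 [0.0202 0.0287 0.0336 0.0385] max at [ 0.4779 -0.2257  0.0383]
((476.7112731933594, -228.6084747314453), (55.27041244506836, 100.3744125366211), 65.36211395263672)
bench z 0.0006
[337 229  11   8  32] [ 0.5443 -0.0352  0.004 ]
[316 237   7  10  29] [0.522  0.0277 0.004 ]
[354 267   7  10  27] [ 0.4389 -0.0712  0.004 ]
[330 277  10   8  31] [ 0.4172 -0.009   0.004 ]
((480.943359375, -21.410804748535156), (149.8498992919922, 107.8374252319336), 18.206296920776367)
((480.9922180175781, -21.937591552734375), (126.30902862548828, 79.76097106933594), 18.37952995300293)
```

View pics/crop0.png

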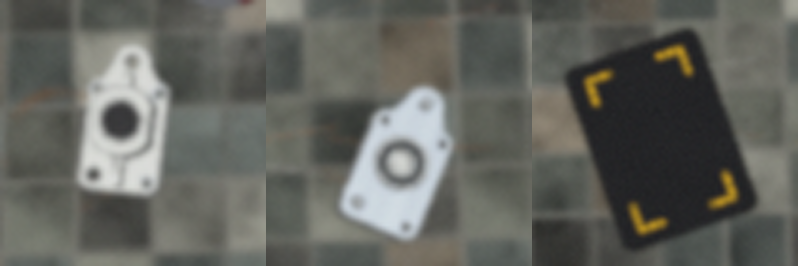

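Left is the cover (boss; x≈0.512, y≈0.244, yaw ≈ -6°, ear to +x). Right is the lower half with the bearing (0.477, -0.229, yaw ≈ -25°). The mat's centre is (0.481, -0.022), its long axis at 18°. Sizes agree with those given (100x54, 150x110 mm). Next I compute the move to hover over the lower half.

```bash
cat >> h.py <<'E'
def go(xyz,yaw,s=None):
    s=s or sense(); R=np.array(s['eef_rot']); p=np.array(s['tool_pos'])
    from scipy.spatial.transform import Rotation as Ro
    y=np.radians(yaw); T=np.array([[np.cos(y),np.sin(y),0],[np.sin(y),-np.cos(y),0],[0,0,-1.]])
    print('step',np.round((R.T@(np.array(xyz)-p))*1000,1).tolist(),np.round(Ro.from_matrix(R.T@T).as_rotvec(),4).tolist())
E
python3 -c "
from h import *
go((.477,-.229,.20),-24.6)"
```

```text
step [362.4, -263.9, 30.8] [-0.0014, 0.0007, 0.7981]
```

>>> drive_tool --pt "45 -33 0 0 0 0.1" --pt "91 -66 0 0 0 0.2" --pt "136 -99 0 0 0 0.3" --pt "181 -132 0 0 0 0.4" --pt "226 -165 0 0 0 0.5" --pt "272 -198 5 0 0 0.6" --pt "317 -231 15 0 0 0.7" --pt "362 -264 31 -0.0014 0.0007 0.798" --pt "362 -264 31 -0.0014 0.0007 0.798" --pt "362 -264 31 -0.0014 0.0007 0.798" --pt "362 -264 31 -0.0014 0.0007 0.798" --claw 85

```text
t: 1.48
tool_pos: [0.4761, -0.2312, 0.2005]
eef_rot: [[0.908, -0.418, 0.001], [-0.418, -0.908, -0.002], [0.001, 0.002, -1.0]]
contact_force: [0.6, 0.7, 0.3]
finger_gap: 0.993
finger_force: 0.0
```

```bash
python3 - <<'E'
from h import *
s=sense(); c=wristcal(s); im,d=read_camera('wrist'); print(s['t'],s['tool_pos'],np.round(s['eef_rot'],3).tolist(),np.round(s['contact_force'],2))
cv2.imwrite('pics/w1.png',im); np.save('w1.npy',d)
P=cloud(c,d); z=P[...,2]; k=(z>.022)&(z<.03)&(d>0)
l=cv2.connectedComponentsWithStats(k.astype(np.uint8)); i=1+np.argmax(l[2][1:,4]); k=l[1]==i
print(l[2][i],z[k].mean(), cv2.minAreaRect(np.float32(P[k][:,:2]*1000)))
E
```

```text
1.475 [ 0.47614097 -0.23117189  0.20045238] [[0.908, -0.418, 0.001], [-0.418, -0.908, -0.002], [0.001, 0.002, -1.0]] [0.58 0.66 0.35]
[ 289  160   64  113 4520] 0.028181315024529682 ((474.1044006347656, -228.86122131347656), (54.52985763549805, 100.40852355957031), 65.76397705078125)
```

View pics/w1.png

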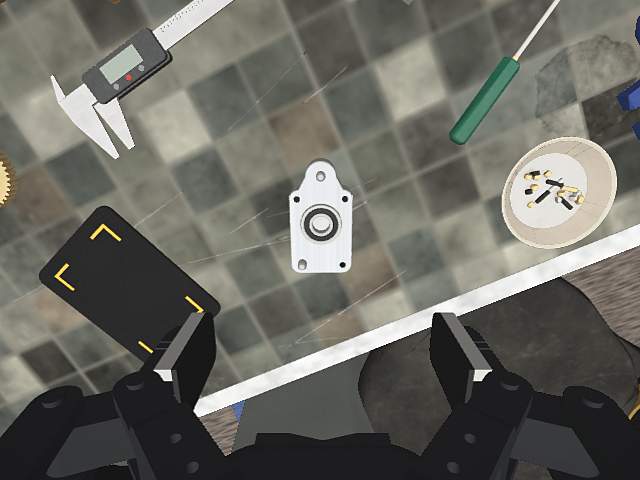

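The wrist view shows the lower half upright at pixel (321,217), its dowels at (320,176) and (302,265). The split face measures 28.2 mm, as it should. Now the descent.

```bash
python3 -c "
from h import *
go((.4747,-.2289,.000),-24.3)"
```

```text
step [-2.6, -1.7, 200.5] [0.0015, -0.0015, -0.0077]
```

>>> drive_tool --pt "-2.6 -1.7 50 0.0015 -0.0015 -0.0077" --pt "-2.6 -1.7 100 0.0015 -0.0015 -0.0077" --pt "-2.6 -1.7 150 0.0015 -0.0015 -0.0077" --pt "-2.6 -1.7 180 0.0015 -0.0015 -0.0077" --pt "-2.6 -1.7 195 0.0015 -0.0015 -0.0077" --pt "-2.6 -1.7 200 0.0015 -0.0015 -0.0077" --pt "-2.6 -1.7 200 0.0015 -0.0015 -0.0077"

```text
t: 2.4
tool_pos: [0.4758, -0.2278, 0.001]
eef_rot: [[0.912, -0.41, 0.001], [-0.41, -0.912, -0.0], [0.001, -0.0, -1.0]]
contact_force: [0.0, 0.3, 0.5]
finger_gap: 0.993
finger_force: 0.0
```

>>> drive_tool --pt "0 0 0 0 0 0" --pt "0 0 0 0 0 0" --pt "0 0 0 0 0 0" --pt "0 0 0 0 0 0" --pt "0 0 0 0 0 0" --pt "0 0 0 0 0 0" --claw 45 --squeeze 60

```text
t: 3.15
tool_pos: [0.4759, -0.2281, 0.0017]
eef_rot: [[0.912, -0.409, 0.002], [-0.409, -0.912, -0.001], [0.002, 0.0, -1.0]]
contact_force: [-1.1, -0.6, 5.6]
finger_gap: 0.621
finger_force: 64.4
```

>>> drive_tool --pt "0 0 -15 0 0 0" --pt "0 0 -40 0 0 0" --pt "0 0 -65 0 0 0" --pt "0 0 -65 0 0 0" --pt "0 0 -65 0 0 0"

```text
t: 3.78
tool_pos: [0.4746, -0.2269, 0.0647]
eef_rot: [[0.913, -0.409, -0.001], [-0.409, -0.913, 0.001], [-0.002, -0.0, -1.0]]
contact_force: [-0.1, -0.0, -5.5]
finger_gap: 0.619
finger_force: 65.1
```

```bash
python3 - <<'E'
from h import *
s=sense(); c=wristcal(s); im,d=read_camera('wrist'); print(s['t'],s['tool_pos'],np.round(s['contact_force'],2),s['finger_gap'])
cv2.imwrite('pics/w2.png',im); np.save('w2.npy',d)
go((.4805,-.0217,.066),18.3,s)
P=cloud(c,d); R=np.array(s['eef_rot']);T=(P-s['tool_pos'])@R*1000
h=np.histogram(T[...,2][(abs(T[...,1])<26)&(d>0)&(abs(T[...,0])<55)],bins=np.arange(-50,30,2)); print(list(zip(h[1],h[0])))
E
```

```text
3.775 [ 0.474577   -0.22689353  0.06473462] [-0.05 -0.01 -5.47] 0.6185595001901815
step [-78.5, -189.7, -1.1] [-0.001, 0.0013, -0.7408]
[(np.int64(-50), np.int64(0)), (np.int64(-48), np.int64(0)), (np.int64(-46), np.int64(0)), (np.int64(-44), np.int64(6)), (np.int64(-42), np.int64(51)), (np.int64(-40), np.int64(46)), (np.int64(-38), np.int64(202)), (np.int64(-36), np.int64(285)), (np.int64(-34), np.int64(155)), (np.int64(-32), np.int64(450)), (np.int64(-30), np.int64(4722)), (np.int64(-28), np.int64(15710)), (np.int64(-26), np.int64(3696)), (np.int64(-24), np.int64(368)), (np.int64(-22), np.int64(333)), (np.int64(-20), np.int64(245)), (np.int64(-18), np.int64(174)), (np.int64(-16), np.int64(172)), (np.int64(-14), np.int64(378)), (np.int64(-12), np.int64(423)), (np.int64(-10), np.int64(131)), (np.int64(-8), np.int64(150)), (np.int64(-6), np.int64(138)), (np.int64(-4), np.int64(130)), (np.int64(-2), np.int64(130)), (np.int64(0), np.int64(23)), (np.int64(2), np.int64(0)), (np.int64(4), np.int64(0)), (np.int64(6), np.int64(0)), (np.int64(8), np.int64(0)), (np.int64(10), np.int64(0)), (np.int64(12), np.int64(0)), (np.int64(14), np.int64(0)), (np.int64(16), np.int64(0)), (np.int64(18), np.int64(0)), (np.int64(20), np.int64(0)), (np.int64(22), np.int64(0)), (np.int64(24), np.int64(0)), (np.int64(26), np.int64(0))]
```

View pics/w2.png

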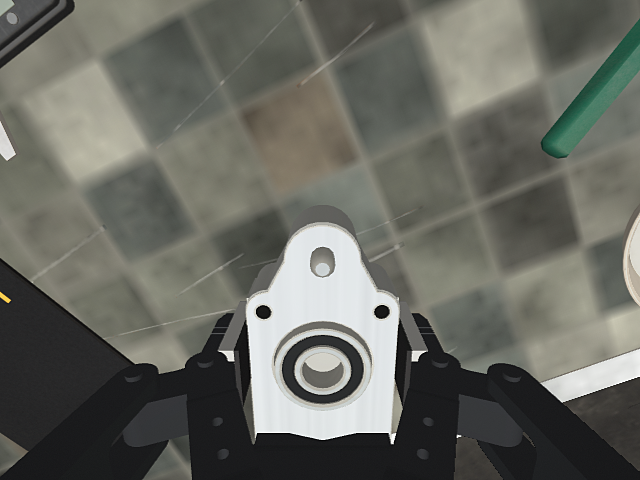

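The lower half is held level. The bearing is at about (322,368) and the top of the ear dowel at about (323,268). Next I find its offset in the tool and the move to the mat.

```bash
cat >> h.py <<'E'
def tcast(uv,z):  # wrist pixel -> tool coords (mm) on plane tool z (mm)
    c=get_calibration('wrist'); M=np.array(c['mount']); d=M[:3,:3]@ray(c,uv); o=M[:3,3]*1000
    return o+d*(z-o[2])/d[2]
E
python3 - <<'E'
from h import *
print('bearing',tcast((322,368),-30),'dowel',tcast((323,268),-37), 'holes L,R',tcast((264,312),-27),tcast((382,312),-27))
im=cv2.imread('pics/w2.png'); m=(cv2.cvtColor(im,cv2.COLOR_BGR2GRAY)<70).astype(np.uint8)
# outline of split face from depth
d=np.load('w2.npy'); c=get_calibration('wrist'); M=np.array(c['mount']); v,u=np.mgrid[0:480,0:640]
P=np.stack([(u-c['cx'])/c['fx']*d,(v-c['cy'])/c['fy']*d,d],-1)@M[:3,:3].T+M[:3,3]; P*=1000
k=(P[...,2]>-30)&(P[...,2]<-25)&(d>0); Q=P[k]; e=Q[abs(Q[:,1])<3]; print('ear tip x',e[:,0].max(),'y range',[ (Q[(Q[:,0]>a)&(Q[:,0]<a+4)][:,1].min(),Q[(Q[:,0]>a)&(Q[:,0]<a+4)][:,1].max()) for a in (5,15,35)])
# dark small holes centroid
n,l,s,ce=cv2.connectedComponentsWithStats(m)
for i in range(1,n):
    if 60<s[i][4]<600 and 240<ce[i][0]<400 and ce[i][1]>290: print(s[i],ce[i],tcast(ce[i],-27))
E
```

```text
bearing [ -3.38398679  -0.65687457 -30.        ] dowel [ 37.70237118  -0.34161502 -37.        ] holes L,R [ 17.25112723 -20.6512787  -27.        ] [ 17.23354577  20.04427135 -27.        ]
ear tip x 49.27881425561554 y range [(np.float64(-40.46301410870021), np.float64(39.67352078673926)), (np.float64(-27.168306399331957), np.float64(26.388817512536153)), (np.float64(-14.036435280007252), np.float64(12.680978332419159))]
[256 305  15  14 159] [262.96855346 311.79245283] [ 17.33159335 -21.00293697 -27.        ]
[374 305  15  14 157] [381.37579618 311.45859873] [ 17.44313968  19.8186492  -27.        ]
```

>>> drive_tool --pt "-12 -28 -3 0 0 -0.1" --pt "-24 -57 -6 0 0 -0.22" --pt "-37 -88 -9 0 0 -0.35" --pt "-50 -120 -11 0 0 -0.48" --pt "-62 -150 -11 0 0 -0.6" --pt "-72 -174 -11 0 0 -0.69" --pt "-78.5 -189.7 -11 -0.001 0.0013 -0.741" --pt "-78.5 -189.7 -11 -0.001 0.0013 -0.741" --pt "-78.5 -189.7 -11 -0.001 0.0013 -0.741"

```text
t: 4.95
tool_pos: [0.4812, -0.0233, 0.0762]
eef_rot: [[0.95, 0.312, 0.001], [0.312, -0.95, -0.001], [0.0, 0.001, -1.0]]
contact_force: [0.9, -0.8, -5.5]
finger_gap: 0.62
finger_force: 65.0
```

```bash
python3 - <<'E'
from h import *
def yel(im):
    hsv=cv2.cvtColor(im,cv2.COLOR_BGR2HSV); return cv2.inRange(hsv,(18,130,110),(38,255,255))
s=sense(); c=wristcal(s); im,d=read_camera('wrist'); ct=cal('top'); it,_=read_camera('top')
print(s['t'],s['tool_pos'],np.round(s['eef_rot'],4).tolist()); cv2.imwrite('pics/w3.png',im); cv2.imwrite('pics/top3.png',it)
for nm,cc,i0 in(('w',c,im),('t',ct,it)):
    n,l,st,ce=cv2.connectedComponentsWithStats(yel(i0))
    for i in range(1,n):
        p=cast(cc,ce[i],.004)
        if st[i][4]>8 and np.hypot(p[0]-.48,p[1]+.02)<.1:
            pts=np.argwhere(l==i)[:,::-1]; W=np.array([cast(cc,q,.004)[:2]*1000 for q in pts]); r=cv2.minAreaRect(np.float32(W)); print(nm,st[i].tolist(),p.round(4),np.round(r[1],1),round(r[2],1))
go((.481,-.0217,.03),18.2,s)
E
```

```text
4.95 [ 0.48116636 -0.02334356  0.07623197] [[0.9501, 0.312, 0.0007], [0.312, -0.9501, -0.0014], [0.0002, 0.0015, -1.0]]
w [353, 155, 37, 39, 412] [ 0.5427 -0.0362  0.004 ] [21.5 20.2] 19.6
w [249, 156, 37, 39, 419] [0.5217 0.0265 0.004 ] [21.5 20.2] 18.2
t [330, 277, 4, 8, 20] [ 0.4194 -0.0034  0.004 ] [19.2  5.6] 17.3
step [0.3, -1.7, 46.2] [0.0015, -0.0002, -0.0003]
```

>>> drive_tool --pt "-0.8 -1.4 25 0.0015 0 -0.003" --pt "-0.8 -1.4 48 0.0015 0 -0.003" --pt "-0.8 -1.4 60 0.0015 0 -0.003" --pt "-0.8 -1.4 65 0.0015 0 -0.003" --pt "-0.8 -1.4 68 0.0015 0 -0.003" --pt "-0.8 -1.4 70 0.0015 0 -0.003" --pt "-0.8 -1.4 71 0.0015 0 -0.003" --pt "-0.8 -1.4 71 0.0015 0 -0.003"

```text
t: 6.05
tool_pos: [0.4804, -0.021, 0.0057]
eef_rot: [[0.948, 0.317, 0.001], [0.317, -0.948, 0.001], [0.002, -0.0, -1.0]]
contact_force: [-0.6, -0.2, -3.1]
finger_gap: 0.619
finger_force: 65.0
```

>>> drive_tool --pt "0 0 1 0 0 0" --pt "0 0 1 0 0 0" --pt "0 0 1 0 0 0"

```text
t: 6.42
tool_pos: [0.4805, -0.0211, 0.0056]
eef_rot: [[0.948, 0.317, 0.001], [0.317, -0.948, 0.0], [0.001, 0.0, -1.0]]
contact_force: [-3.6, 0.2, 9.7]
finger_gap: 0.622
finger_force: 66.7
```

>>> drive_tool --pt "0 0 0 0 0 0" --pt "0 0 0 0 0 0" --pt "0 0 0 0 0 0" --pt "0 0 0 0 0 0" --pt "0 0 -10 0 0 0" --pt "0 0 -40 0 0 0" --pt "0 0 -80 0 0 0" --pt "0 0 -130 0 0 0" --pt "0 0 -130 0 0 0" --pt "0 0 -130 0 0 0" --claw 85

```text
t: 7.68
tool_pos: [0.4797, -0.0214, 0.1345]
eef_rot: [[0.949, 0.317, 0.001], [0.317, -0.949, 0.001], [0.001, -0.0, -1.0]]
contact_force: [-0.0, 0.1, -0.9]
finger_gap: 0.995
finger_force: 0.0
```

```bash
python3 - <<'E'
from h import *
s=sense(); im,d=read_camera('wrist'); print(s['t'],s['tool_pos'],np.round(s['eef_rot'],4).tolist()); cv2.imwrite('pics/w4.png',im); np.save('w4.npy',d)
E
```

```text
7.675 [ 0.47972692 -0.02135717  0.13449985] [[0.9486, 0.3166, 0.0008], [0.3166, -0.9486, 0.0006], [0.0009, -0.0004, -1.0]]
```

View pics/w4.png

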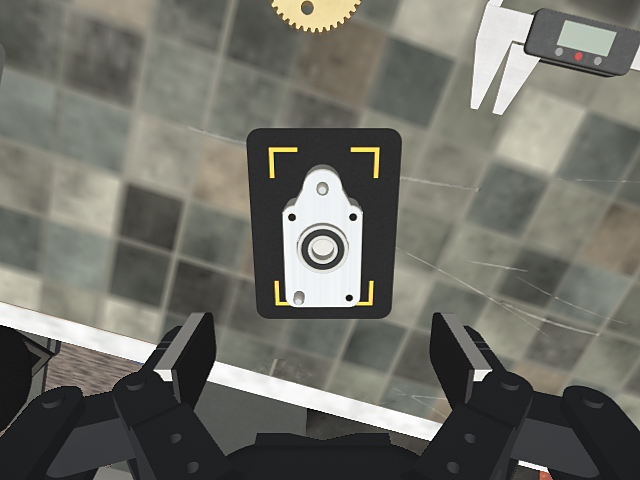

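The part stands inside the yellow marks: bearing at (322,247), dowel tops at about (322,188) and (298,297). Next I measure both in tool coordinates at their right heights.

```bash
python3 - <<'E'
from h import *
im=cv2.imread('pics/w4.png'); hsv=cv2.cvtColor(im,cv2.COLOR_BGR2HSV); y=cv2.inRange(hsv,(18,130,110),(38,255,255)); y[:140]=0; y[315:]=0
W=np.float32([tcast(p,130.5)[:2] for p in np.argwhere(y)[:,::-1]]); print('frame',cv2.minAreaRect(W))
d=np.load('w4.npy'); c=get_calibration('wrist'); M=np.array(c['mount']); v,u=np.mgrid[0:480,0:640]
P=1000*(np.stack([(u-c['cx'])/c['fx']*d,(v-c['cy'])/c['fy']*d,d],-1)@M[:3,:3].T+M[:3,3])
k=((P[...,2]>97)&(P[...,2]<107)&(u>270)&(u<380)&(v>150)&(v<315)).astype(np.uint8)
print('z',np.median(P[k>0][:,2])); cn=max(cv2.findContours(k,0,2)[0],key=cv2.contourArea)
r=cv2.minAreaRect(np.float32([tcast(q[0],102.5)[:2] for q in cn])); print('part',r)
g=cv2.cvtColor(im,cv2.COLOR_BGR2GRAY)
m=cv2.inRange(g,0,75); n,l,st,ce=cv2.connectedComponentsWithStats(m)
for i in range(1,n):
    if 20<st[i][4]<2500 and 280<ce[i][0]<365 and 205<ce[i][1]<304: print(st[i].tolist(),ce[i].round(1),'holes',tcast(ce[i],102.5)[:2].round(2),'brg',tcast(ce[i],99.5)[:2].round(2))
print('dowels',tcast((322,188),92.5),tcast((298,298),92.5))
cv2.imwrite('pics/c4.png',np.hstack([cv2.resize(im[v0-20:v0+20,u0-20:u0+20],(390,390),interpolation=cv2.INTER_CUBIC) for u0,v0 in((322,188),(298,297))]))
E
```

```text
frame ((-0.9710922241210938, 0.9758949279785156), (78.6447982788086, 124.38103485107422), 89.97154998779297)
z 102.0330615635244
part ((0.44258880615234375, 0.17212486267089844), (53.78849792480469, 99.32225036621094), 89.82191467285156)
[288, 214, 7, 7, 40] [291.3 217. ] holes [ 17.57 -20.75] brg [ 18.35 -20.49]
[350, 214, 7, 7, 39] [352.8 216.8] holes [17.71 20.55] brg [18.49 20.3 ]
[302, 229, 42, 41, 626] [322.3 248.7] holes [-4.97  0.08] brg [-3.92  0.08]
[346, 295, 6, 6, 31] [348.5 297.6] holes [-42.37  18.98] brg [-40.86  18.74]
dowels [38.937047   -0.14176983 92.5       ] [-37.64940774 -16.77457379  92.5       ]
```

View pics/c4.png

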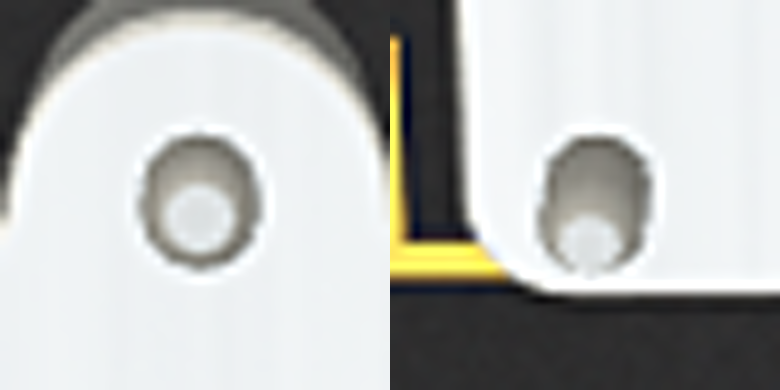

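Lower half: origin at tool (-4.1, 0) mm, yaw 18.5°, within 1.5 mm of the frame's centre; the dowel spacing measured 77.7 mm against 78 given. Next is the cover.

```bash
python3 - <<'E'
from h import *
go((.5085,.2445,.1345),-6.4)
c=cal('top'); P=cloud(c,np.load('top0.npy')); Q=P[170:225,230:280]; k=(Q[...,2]>.085)&(Q[...,2]<.11); print('mug',Q[k].min(0),Q[k].max(0))
print(tcast((322,189.8),92.5),tcast((298,301.4),92.5))
E
```

```text
step [111.9, -242.9, -0.5] [-0.001, 0.0008, 0.4339]
mug [0.58161701 0.11912857 0.08503544] [0.68482772 0.23225152 0.10971315]
[37.79759419 -0.14210206 92.5       ] [-40.26519915 -16.82762871  92.5       ]
```

>>> drive_tool --pt "20 -43 -5 0 0 0.08" --pt "42 -91 -10 0 0 0.16" --pt "66 -143 -10 0 0 0.25" --pt "88 -192 -5 0 0 0.34" --pt "104 -226 -2 0 0 0.4" --pt "112 -243 -0.5 -0.001 0.0008 0.434" --pt "112 -243 -0.5 -0.001 0.0008 0.434" --pt "112 -243 -0.5 -0.001 0.0008 0.434"

```text
t: 8.72
tool_pos: [0.5088, 0.2433, 0.1341]
eef_rot: [[0.994, -0.112, -0.0], [-0.112, -0.994, -0.002], [-0.0, 0.002, -1.0]]
contact_force: [0.9, 0.7, -0.1]
finger_gap: 0.995
finger_force: 0.0
```

```bash
python3 - <<'E'
from h import *
s=sense(); im,d=read_camera('wrist'); print(s['t'],s['tool_pos'],np.round(s['eef_rot'],4).tolist()); cv2.imwrite('pics/w5.png',im); np.save('w5.npy',d)
H=s['tool_pos'][2]*1000
c=get_calibration('wrist'); M=np.array(c['mount']); v,u=np.mgrid[0:480,0:640]
P=1000*(np.stack([(u-c['cx'])/c['fx']*d,(v-c['cy'])/c['fy']*d,d],-1)@M[:3,:3].T+M[:3,3])
h=H-P[...,2]; roi=(abs(P[...,0])<75)&(abs(P[...,1])<45)&(v<330)
k=((h>9)&(h<50)&roi).astype(np.uint8); cn=max(cv2.findContours(k,0,2)[0],key=cv2.contourArea)
kf=(abs(h-12)<3)&roi; kb=(abs(h-32)<3)&roi
print('flange h',np.median(h[kf]),'boss',np.median(h[kb]))
Q=P[kf]; r=cv2.minAreaRect(np.float32(Q[:,:2])); print('flange rect',r)
b=max(cv2.findContours(kb.astype(np.uint8),0,2)[0],key=cv2.contourArea); Wb=np.float32([tcast(q[0],H-32)[:2] for q in b]); print('boss',cv2.minAreaRect(Wb),Wb.min(0),Wb.max(0))
g=cv2.cvtColor(im,cv2.COLOR_BGR2GRAY); n,l,st,ce=cv2.connectedComponentsWithStats(cv2.inRange(g,0,80))
for i in range(1,n):
    t=tcast(ce[i],H-12)[:2]
    if 15<st[i][4]<1500 and abs(t[0])<60 and abs(t[1])<30: print(st[i].tolist(),ce[i].round(1),t.round(2))
E
```

```text
8.725 [0.50879426 0.24333478 0.13407854] [[0.9937, -0.1117, -0.0004], [-0.1117, -0.9937, -0.0016], [-0.0003, 0.0017, -1.0]]
flange h 12.161399928452688 boss 31.80332836933907
flange rect ((2.389434814453125, -2.698169708251953), (99.91492462158203, 54.130435943603516), 0.2523401975631714)
boss ((-0.7384815216064453, -2.6398563385009766), (47.75899124145508, 39.63454055786133), 1.0519390106201172) [-24.54698 -22.58095] [23.117928 17.25976 ]
[342, 180, 31, 26, 311] [356.7 192. ] [30.71 24.16]
[300, 225, 38, 37, 1082] [318.7 243.5] [-7.8 -2.9]
[292, 292, 54, 31, 899] [325.9 303.7] [-57.62   2.55]
```

View pics/w5.png

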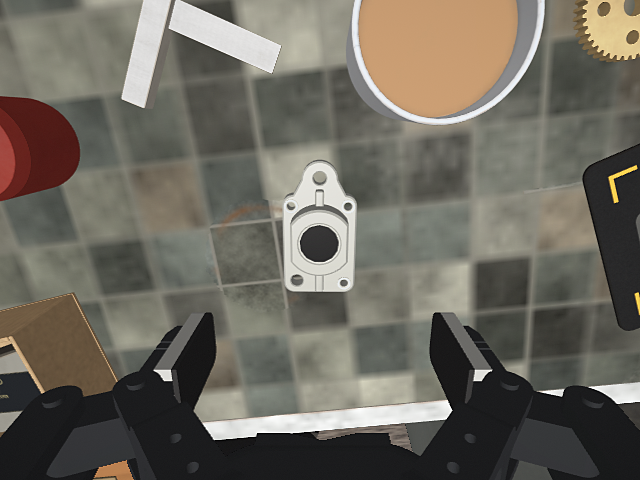

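The cover stands right way up, with its boss at (319,243), ear hole at (319,177) and corner hole at (297,281). Flange and boss heights measure 12.2 and 31.8 mm, as they should. I descend to grip the boss flats with the tips just above the flange.

>>> drive_tool --pt "-1 -2.7 50 0.0017 0 0.009" --pt "-1 -2.7 90 0.0017 0 0.009" --pt "-1 -2.7 108 0.0017 0 0.009" --pt "-1 -2.7 116 0.0017 0 0.009" --pt "-1 -2.7 119 0.0017 0 0.009" --pt "-1 -2.7 119 0.0017 0 0.009" --pt "-1 -2.7 119 0.0017 0 0.009"

```text
t: 9.65
tool_pos: [0.5094, 0.248, 0.0171]
eef_rot: [[0.993, -0.12, 0.003], [-0.12, -0.993, 0.002], [0.003, -0.003, -1.0]]
contact_force: [0.3, -0.6, 0.4]
finger_gap: 0.997
finger_force: 0.0
```

>>> drive_tool --pt "0 0 0 0 0 0" --pt "0 0 0 0 0 0" --pt "0 0 0 0 0 0" --pt "0 0 0 0 0 0" --pt "0 0 0 0 0 0" --pt "0 0 0 0 0 0" --pt "0 0 0 0 0 0" --claw 30 --squeeze 90

```text
t: 10.52
tool_pos: [0.5091, 0.2476, 0.0168]
eef_rot: [[0.993, -0.12, 0.002], [-0.12, -0.993, 0.002], [0.002, -0.002, -1.0]]
contact_force: [-0.9, -0.4, 5.0]
finger_gap: 0.442
finger_force: 91.6
```

>>> drive_tool --pt "0 0 -15 0 0 0" --pt "0 0 -50 0 0 0" --pt "0 0 -85 0 0 0" --pt "0 0 -100 0 0 0" --pt "0 0 -100 0 0 0" --pt "0 0 -100 0 0 0"

```text
t: 11.28
tool_pos: [0.5077, 0.2468, 0.1148]
eef_rot: [[0.993, -0.12, -0.0], [-0.12, -0.993, 0.001], [-0.001, -0.001, -1.0]]
contact_force: [0.6, -0.0, -3.1]
finger_gap: 0.446
finger_force: 91.1
```

```bash
python3 - <<'E'
from h import *
s=sense(); im,d=read_camera('wrist'); print(s['t'],s['tool_pos'],np.round(s['eef_rot'],4).tolist(),s['contact_force'].round(1) if hasattr(s['contact_force'],'round') else '',s['finger_gap']); cv2.imwrite('pics/w6.png',im); np.save('w6.npy',d)
c=get_calibration('wrist'); M=np.array(c['mount']); v,u=np.mgrid[0:480,0:640]
P=1000*(np.stack([(u-c['cx'])/c['fx']*d,(v-c['cy'])/c['fy']*d,d],-1)@M[:3,:3].T+M[:3,3])
kf=(P[...,0]>28)&(P[...,0]<58)&(abs(P[...,1])<15)&(P[...,2]<30); print('ear z',np.median(P[kf][:,2]))
q=P[kf&(P[...,2]>-10)]; A=np.c_[q[:,:2],np.ones(len(q))]; co=np.linalg.lstsq(A,q[:,2],rcond=None)[0]; print('plane',co)
e=P[(abs(P[...,1])<2)&(P[...,2]<25)&(P[...,2]>-20)]; print('tip x',e[:,0].max())
E
```

```text
11.275 [0.50771795 0.24684235 0.11483099] [[0.9927, -0.1203, -0.0005], [-0.1203, -0.9927, 0.0006], [-0.0005, -0.0005, -1.0]] [ 0.6 -0.  -3.1] 0.44561221236705256
ear z 4.851724300605598
plane [ 1.53244055e-01 -5.17646232e-05 -1.11657586e+00]
tip x 53.137309074275095
```

View pics/w6.png

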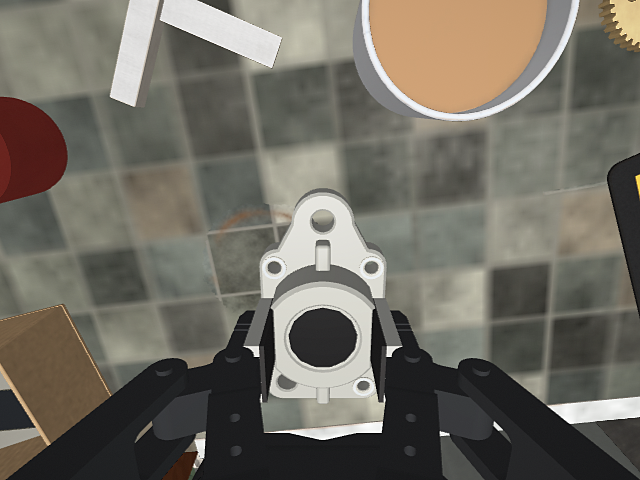

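The cover is held: ear hole at (322,221), bolt holes at (274,267) and (371,267), bore at (322,338). Next I check for tilt and find the cover's origin in the tool.

```bash
python3 - <<'E'
from h import *
im=cv2.imread('pics/w6.png'); d=np.load('w6.npy'); c=get_calibration('wrist'); M=np.array(c['mount']); v,u=np.mgrid[0:480,0:640]
P=1000*(np.stack([(u-c['cx'])/c['fx']*d,(v-c['cy'])/c['fy']*d,d],-1)@M[:3,:3].T+M[:3,3])
def fit(k):
    q=P[k]; 
    for _ in range(4):
        A=np.c_[q[:,:2],np.ones(len(q))]; co=np.linalg.lstsq(A,q[:,2],rcond=None)[0]; r=q[:,2]-A@co; q=q[abs(r)<max(1.0,1.5*r.std())]
    return co.round(4),len(q),r.std().round(2)
print('boss',fit((abs(P[...,2]+15.2)<4)&(v>280)&(v<390)&(u>275)&(u<370)))
print('flange',fit((abs(P[...,2]-4.8)<4)&(v>200)&(v<275)&(u>265)&(u<380)))
g=cv2.cvtColor(im,cv2.COLOR_BGR2GRAY)
for (u0,v0,r,z) in((322,221,20,4.8),(274,267,12,4.8),(371,267,12,4.8),(322,338,42,-15.2)):
    w=g[v0-r:v0+r,u0-r:u0+r]; m=cv2.inRange(w,0,170); n,l,st,ce=cv2.connectedComponentsWithStats(m); i=l[r,r] or 1+np.argmax(st[1:,4])
    cn=max(cv2.findContours((l==i).astype(np.uint8),0,2)[0],key=cv2.contourArea); pts=[tcast(q[0]+[u0-r,v0-r],z)[:2] for q in cn]; e=cv2.minEnclosingCircle(np.float32(pts)); print(st[i].tolist(),'c',np.round(e[0],2),'dia',round(2*e[1],2))
cv2.imwrite('pics/c6.png',cv2.resize(im[185:285,255:390],(800,593),interpolation=cv2.INTER_CUBIC))
E
```

```text
boss (array([ 3.90000e-03, -3.00000e-03, -1.49522e+01]), 7601, np.float64(0.49))
flange (array([ 9.7000e-03, -1.6000e-03,  4.4283e+00]), 4070, np.float64(0.49))
[8, 8, 25, 24, 343] c [41.24 -0.54] dia 10.13
[5, 6, 14, 13, 140] c [ 21.08 -20.71] dia 5.87
[5, 6, 15, 13, 142] c [21.04 20.24] dia 5.92
[8, 12, 70, 59, 3202] c [-0.6  -0.24] dia 27.04
```

View pics/c6.png

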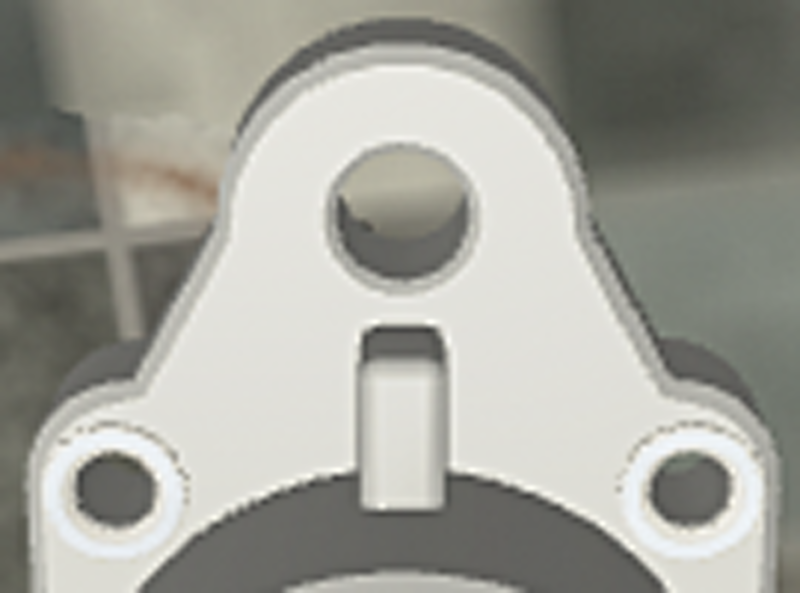

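The cover isn't tilted, and its origin lies at tool (-0.7, -0.25). Next I move over the lower half.

```bash
python3 -c "
from h import *
go((.4767,-.0224,.085),18.47)"
```

```text
step [1.7, 271.0, 29.6] [-0.0006, 0.0008, -0.4429]
```

>>> drive_tool --pt "0 35 0 0 0 -0.06" --pt "0 80 0 0 0 -0.13" --pt "0 125 0 0 0 -0.2" --pt "0 170 0 0 0 -0.28" --pt "1 215 5 0 0 -0.36" --pt "1 250 15 0 0 -0.41" --pt "1.7 271 28 -0.0006 0.0008 -0.443" --pt "1.7 271 29.6 -0.0006 0.0008 -0.443" --pt "1.7 271 29.6 -0.0006 0.0008 -0.443" --pt "1.7 271 29.6 -0.0006 0.0008 -0.443"

```text
t: 12.58
tool_pos: [0.4781, -0.0204, 0.0862]
eef_rot: [[0.948, 0.319, 0.003], [0.319, -0.948, 0.002], [0.003, -0.001, -1.0]]
contact_force: [0.3, 0.7, -2.7]
finger_gap: 0.442
finger_force: 91.1
```

```bash
python3 -c "
from h import *
s=sense();print(s['tool_pos'],s['contact_force'])
go((.4767,-.0224,.062),18.47,s)"
```

```text
[ 0.47811238 -0.02040259  0.08622394] [ 0.3024338   0.70422888 -2.65641906]
step [-2.1, 1.5, 24.2] [-0.0007, -0.0035, 0.0019]
```

>>> drive_tool --pt "-2 1.5 8 -0.0007 -0.0035 0.002" --pt "-2 1.5 16 -0.0007 -0.0035 0.002" --pt "-2 1.5 20 -0.0007 -0.0035 0.002" --pt "-2 1.5 20 -0.0007 -0.0035 0.002" --pt "-2 1.5 20 -0.0007 -0.0035 0.002"

```text
t: 13.2
tool_pos: [0.4765, -0.0237, 0.0661]
eef_rot: [[0.949, 0.315, -0.0], [0.315, -0.949, -0.0], [-0.001, 0.0, -1.0]]
contact_force: [0.3, -0.1, -2.1]
finger_gap: 0.442
finger_force: 91.2
```

```bash
python3 - <<'E'
from h import *
s=sense();print(s['t'],s['tool_pos'],s['contact_force'].round(2) if hasattr(s['contact_force'],'round') else s['contact_force'])
go((.4767,-.0224,.060),18.47,s)
im,d=read_camera('wrist'); cv2.imwrite('pics/w7.png',im)
im,d=read_camera('side'); cv2.imwrite('pics/side7.png',im)
w=cv2.imread('pics/w7.png'); cv2.imwrite('pics/c7.png',cv2.resize(w[180:420,225:425],(500,600),interpolation=cv2.INTER_CUBIC))
E
```

```text
13.2 [ 0.47652602 -0.02370537  0.06607879] [ 0.31 -0.14 -2.08]
step [0.6, -1.2, 6.1] [0.0003, 0.0005, -0.0019]
```

View pics/c7.png

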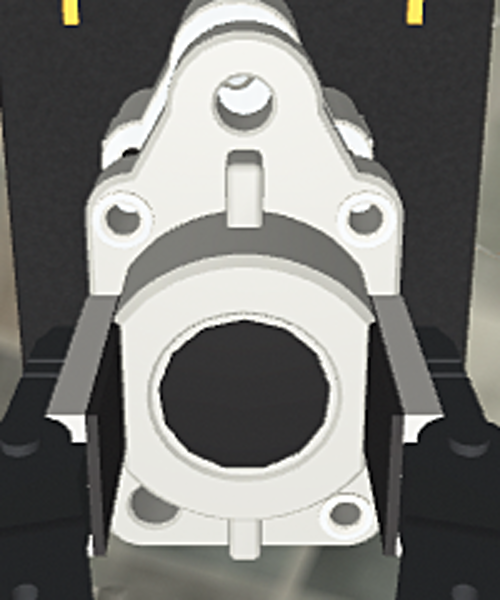

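The ear of the lower half shows about 1.3 mm to the left of the cover's, which agrees with the -1.2 mm that I computed. I correct this first, then descend. I've now viewed 11 pictures, one over the limit of 10, so I'll view no more and work from numbers.

>>> drive_tool --pt "0.6 -1.2 0 0.0003 0.0005 -0.002" --pt "0.6 -1.2 0 0.0003 0.0005 -0.002" --pt "0.6 -1.2 2 0.0003 0.0005 -0.002" --pt "0.6 -1.2 2 0.0003 0.0005 -0.002"

```text
t: 13.8
tool_pos: [0.4764, -0.0225, 0.0638]
eef_rot: [[0.948, 0.317, -0.001], [0.317, -0.948, -0.0], [-0.001, -0.0, -1.0]]
contact_force: [0.7, 0.4, -2.3]
finger_gap: 0.441
finger_force: 91.2
```

```bash
python3 - <<'E'
from h import *
s=sense();print(s['t'],s['tool_pos'],s['contact_force'])
go((.4767,-.0224,.0545),18.47,s)
im,d=read_camera('wrist'); g=cv2.cvtColor(im,cv2.COLOR_BGR2GRAY)
def tz(h): return s['tool_pos'][2]*1000-h
# split-face bright outline left/right of cover ear, rows just under the ear
for v in range(222,246,3):
    r=g[v]; b=np.flatnonzero(r[225:425]>185)+225; print(v,b.min(),b.max(),[round(float(tcast((x,v),tz(32))[1]),1) for x in (b.min(),b.max())])
E
```

```text
13.8 [ 0.47639875 -0.02250179  0.063825  ] [ 0.66043705  0.3747     -2.30188746]
step [0.3, -0.0, 9.3] [-0.0001, 0.0006, 0.0]
222 287 357 [-16.9, 16.7]
225 286 358 [-17.4, 17.2]
228 284 360 [-18.4, 18.2]
231 277 368 [-21.9, 22.1]
234 272 372 [-24.3, 24.1]
237 270 374 [-25.4, 25.2]
240 268 376 [-26.4, 26.2]
243 268 376 [-26.5, 26.3]
```

The lower half is now centred to 0.1 mm in y. I descend gently onto the pins.

>>> drive_tool --pt "0.3 0 3 0 0.0006 0" --pt "0.3 0 5 0 0.0006 0" --pt "0.3 0 6.5 0 0.0006 0" --pt "0.3 0 8 0 0.0006 0" --pt "0.3 0 9.3 0 0.0006 0" --pt "0.3 0 9.3 0 0.0006 0"

```text
t: 14.6
tool_pos: [0.4768, -0.0223, 0.0546]
eef_rot: [[0.948, 0.317, 0.0], [0.317, -0.948, 0.0], [0.0, 0.0, -1.0]]
contact_force: [0.1, 1.2, -2.3]
finger_gap: 0.446
finger_force: 91.2
```

The pins are in, with no axial contact. Now I press down.

>>> drive_tool --pt "0 0 1.5 0 0 0" --pt "0 0 3 0 0 0" --pt "0 0 4 0 0 0" --pt "0 0 5 0 0 0" --pt "0 0 6 0 0 0" --pt "0 0 6 0 0 0" --pt "0 0 6 0 0 0"

```text
t: 15.48
tool_pos: [0.477, -0.0223, 0.049]
eef_rot: [[0.948, 0.317, 0.001], [0.317, -0.948, -0.0], [0.001, 0.0, -1.0]]
contact_force: [-1.6, 0.2, 4.4]
finger_gap: 0.44
finger_force: 92.1
```

>>> drive_tool --pt "0 0 1 0 0 0" --pt "0 0 2 0 0 0" --pt "0 0 2 0 0 0" --pt "0 0 2 0 0 0"

```text
t: 15.98
tool_pos: [0.477, -0.0224, 0.0487]
eef_rot: [[0.948, 0.317, 0.001], [0.317, -0.948, -0.001], [0.0, 0.001, -1.0]]
contact_force: [-7.9, -0.2, 25.9]
finger_gap: 0.44
finger_force: 94.8
```

The stop is hard at z = 0.0487, where 0.0488 was expected shut, with about 26 N of push. I check the closure by depth against the mat.

```bash
python3 - <<'E'
from h import *
s=sense(); im,d=read_camera('wrist'); cv2.imwrite('pics/w8.png',im); print(s['t'],s['tool_pos'],s['contact_force'],s['torque'])
P=cloud(wristcal(s),d)*1000; R=np.array(s['eef_rot']); T=(P-np.array(s['tool_pos'])*1000)@R; z=P[...,2]
def fit(k):
    q=np.c_[T[k][:,:2],z[k]]
    for _ in range(5):
        A=np.c_[q[:,:2],np.ones(len(q))]; co=np.linalg.lstsq(A,q[:,2],rcond=None)[0]; r=q[:,2]-A@co; q=q[abs(r)<max(.8,1.5*r.std())]
    return co.round(4),len(q),r.std().round(2)
x,y=T[...,0],T[...,1]; ok=d>0
print('mat',fit(ok&(abs(z-4)<4)&(x>20)&(x<65)&(abs(y)<50)),'flange',fit(ok&(abs(z-44)<4)&(x>18)&(abs(y)<26)),'boss',fit(ok&(abs(z-64)<4)&(abs(x)<24)&(abs(y)<19)))
print('rear flange', np.median(z[ok&(abs(z-44)<6)&(x<-28)&(x>-45)&(abs(y)<20)]))
it,dt=read_camera('top'); ds=read_camera('side'); cv2.imwrite('pics/side8.png',ds[0])
# gap between halves? silver pixels between 28..32 mm : any readings between 33 and 42mm in side depth
Q=cloud(cal('side'),ds[1])*1000; t=(Q-np.array(s['tool_pos'])*1000)@R
k=(ds[1]>0)&(abs(t[...,0])<45)&(abs(t[...,1])<35)&(Q[...,2]>6)&(Q[...,2]<42); print('side hist',np.histogram(Q[k][:,2],bins=range(6,44,2)))
E
```

```text
15.975 [ 0.4769853  -0.02236082  0.0487092 ] [-7.88468704 -0.16246785 25.9120534 ] [0.24968796 1.78172874 0.06883616]
mat (array([-1.0000e-04,  2.0000e-04,  4.1875e+00]), 10600, np.float64(0.41)) flange (array([-1.26000e-02,  1.60000e-03,  4.45605e+01]), 3897, np.float64(0.41)) boss (array([-2.50000e-03,  1.10000e-03,  6.38359e+01]), 7007, np.float64(0.42))
rear flange 44.12784849404155
side hist (array([25, 21, 21, 26, 23, 25, 25, 24, 22, 22, 31, 23, 21, 18, 21, 32, 21,
       45]), array([ 6,  8, 10, 12, 14, 16, 18, 20, 22, 24, 26, 28, 30, 32, 34, 36, 38,
       40, 42]))
```

The flange stands 39.9 mm above the mat, front and rear (40 mm when shut), so the halves meet and are level. I hand in while still pressing.

>>> drive_tool --pt "-0.3 0 0 0 0 0" --pt "-0.3 0 0 0 0 0" --pt "-0.3 0 0 0 0 0"

```text
t: 16.5
tool_pos: [0.477, -0.0224, 0.0487]
eef_rot: [[0.948, 0.317, 0.001], [0.317, -0.948, -0.001], [0.001, 0.001, -1.0]]
contact_force: [-7.6, 0.5, 24.7]
finger_gap: 0.443
finger_force: 94.6
```

```bash
python3 -c "
from h import *
s=sense();print(s['tool_pos'],s['contact_force']);print(hand_in())"
```

```text
[ 0.47696888 -0.0223807   0.04870443] [-7.56942053  0.54308676 24.68732777]
the job is handed in; nothing more can be done
None
```

I handed the job in at 16.5 s: the lower half stands about 1.5 mm off centre inside the marks, and the cover is over both dowels and still held shut at about 25 N (no verdict was returned; I viewed 11 pictures, one over the limit of 10).

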